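# Swing the cutting rule into line on the pastry slab

### The job

Slide the loose aluminium cutting rule along the marble, without lifting it, until its forked end is fully home on the fixed post while the rule still lies askew. Then swing it about the post, the fork staying on it, until its pointed end has clicked past the sprung roller and the rule lies in line, held by the roller against the rubber stop; let go of it there. Be gentle: feel your way, stop pushing as soon as the rule reaches the soft stop (never squash it), do not force the rule against the post or roller, and leave the other things on the slab where they are.

Things in the scene. Friction and masses are not known exactly. Their poses are not given: they have to be found in the camera images.
- rule_mid (a point): Loose aluminium cutting rule lying on the marble, 0.3-0.5 kg: straight bar 20 wide, 24 high, a fork at one end, a 90-degree pointed nose at the other. Point mid-width, 12 above the marble; x axis runs from fork to nose, z up. Nose tip 150 ahead; plain straight bar from 120 behind to 140 ahead, to grip from above or push on its side anywhere. Lengths in mm.
- rule_fork (a point): Where the post's axis lies in the rule's fork when fully home: on the bar's axis, 138 mm behind rule_mid, same axes. Slot 19 mm wide, open to -x, its flat bottom 8 mm ahead of this point. Prongs 12 mm thick run straight to 15 mm behind it, then flare out another 17 mm to a mouth about 40 mm wide (60 mm outside).
- rule: The same rule; origin below rule_mid on its underside, at marble height; x towards the nose, z up. It starts askew on the -y side of the fixture's line, fork off the post. It slides on the marble with friction about 0.6: leaning down on it, even by the drag of a pushing finger, makes it bind.
- post (a point): Fixed upright steel post on the marble, 16 mm in diameter, 42 mm tall; point on its axis 12 mm above the marble. Axes as fixture.
- fixture: Fittings on the slab: post, dark strip marking the line, and keeper. Origin on the line at marble height, 144 mm from the post; x along the line from post to keeper, y to the stop side, z up. Keeper: grey L-shaped block 31 mm high, behind the stop (x 86..190, y 26..48 mm) and beyond the nose (x 166..190, y -22..48). It is clamped up to 12 mm off along y, either way, unmeasured.
- stop_nominal (a point): Nominal middle of the face of the keeper's soft rubber stop (30 mm along x, 22 high), facing -y; axes as fixture. The true face is shifted with the keeper by up to 12 mm along y: find it by feel or look. It yields 5 N per mm for 3 mm, then is solid; it must never take over 10 N. At home the rule's side rests on it under the roller's force alone (about 4 N).
- roller_nominal (a point): Nominal axis of the keeper's free-turning steel roller, 14 mm diameter, 4 to 26 mm above the marble, sprung towards the post (4 to 6 N, travel 14 mm); shifted along y with the keeper. Swung to +y, the nose meets it some 13 mm before home and needs up to about 9 N; once the tip is past (6 mm before home) the push falls away and the roller drives the rule onto the stop and keeps it there.
- cleaner: Bystander: green bottle, 68 mm in diameter, 210 mm tall; origin at its underside.
- dessert_ring: Bystander: steel dessert ring, 80 mm in diameter, 45 mm tall; origin at its underside.
- cup: Bystander: small white bowl, 84 mm in diameter, 75 mm tall; origin at its underside.
- scraper: Bystander: dough scraper lying flat, 115 by 85 mm, 20 mm high at its wooden grip; origin at its underside.

How it is judged:
On the way, in this order (a step that is already met when the one before it is completed fails the run):
1. the fork is home on the post (seat within 4 mm of the post's axis) while the rule is still more than 0.12 rad out of line (horizontal distance between rule_fork and post below 0.004 m and angle between the x axis of rule and the x axis of fixture, either way round above 0.12 rad), for 0.2 s.
2. the rule has swung to within 0.09 rad of the line with the fork still on the post (within 7 mm) (horizontal distance between rule_fork and post below 0.007 m and angle between the x axis of rule and the x axis of fixture, either way round below 0.09 rad), for 0.1 s.
At the end, for the whole second after the job is handed in: The rule lies flat and still on the marble, fork home on the post (within 4 mm), in line within 0.07 rad, past the roller and pressed by it against the rubber stop with more than 0.8 N, and released (horizontal distance between rule_fork and post below 0.004 m and angle between the x axis of rule and the x axis of fixture, either way round below 0.07 rad and contact force between rule and pad_c0 above 0.8 N and height (world z) of rule below 0.005 m and angle between rule's own z axis and vertical below 0.05 rad and linear speed of rule below 0.01 m/s and contact force between rule and the fingers below 0.1 N); the robot touches nothing.
It fails at once if the rubber stop is squashed with more than 10 N (contact force between rule and pad_c0 above 10 N).
It fails at once if the rule is forced against the post, roller, stop or keeper with more than 25 N (contact force between rule and fixture above 25 N).
It fails at once if the rule is lifted more than 15 mm off the marble (height (world z) of rule_mid above 0.027 m).
It fails at once if a bystander is moved more than 15 mm (distance of any of cleaner, dessert_ring, cup, scraper from where it was at the start of the episode above 0.015 m).
It also fails if it takes over 72 s, if anything falls off the work surface, if the arm or the gripper's body presses on something with over 40 N, if the wrist force passes 120 N, or if a joint passes its speed limit or range.

### The arm

A 6-joint arm with a two-finger parallel gripper is mounted at the origin on the work surface. World frame = base frame: x ahead of the robot, y to its left, z up, the work surface at z = 0. Lengths are in m, angles in rad, forces in N, time in s.
With the tool pointing down it reaches from about 0.4 to 0.925 m from the base axis. Payload 3.4 kg.
Tool frame: the origin (TCP) lies between the finger pads; the fingertips stand bot.nose_length ahead of it and the grasp point (between the pads) lies 5 mm behind it (bot.nose_length is the distance from the TCP to the fingertips, in m); z points along the fingers, y is the line along which they close (so a half turn about z gives the same grasp; the last joint's range is limited). The gripper opens to 85 mm and grips with 20 to 120 N. Pads are 22 mm wide; open, the fingers measure 114 mm over their backs; the gripper's body (76 mm by 85 mm) begins 54 mm behind the grasp point. The pads swing forward as they close: fully open they stand 13 mm farther back than shut.
Start: joints at [1.236, 0.307, 1.506, -0, 1.328, -0.073], TCP at [0.148, 0.556, 0.245] pointing down, gripper open.
Joint ranges: [-3.12, 3.12], [-1.05, 2.28], [0.14, 2.33], [-1.42, 4.57], [0.1, 2.73], [-2.68, 2.68]. Speed limits (rad/s): [2.57, 2.57, 3.14, 3.14, 3.14, 3.14].

### API

Orientations are given as [roll, pitch, yaw] about the fixed x, y, z axes, in that order (R = Rz(yaw) Ry(pitch) Rx(roll)).
In Python, from workcell import bot gives the robot as it stands.
- The arm moves only by the tool move_arm, never from a script. Its argument "increments" is one flat list of numbers, 5 for each row, row after row: the finger opening in mm, from 0 to 85.4, then the shift along the world's x, y, z as a fraction of full scale, then the turn about the world's z as a fraction of full scale. In form: [hand, dx, dy, dz, spin, hand, dx, dy, dz, spin, ...]. A call has 1 to 5 rows; each row is the pose to reach, as a shift and turn from the pose commanded when the call began; what a row does not reach only later rows make up. Full scale, the value 1, is 0.25 m for a shift and pi/4 rad for a turn. A row lasts 1/8 s, in which the tool goes at most 62.5 mm and 10.7 degrees, less where a joint would pass 70% of its speed; a pose out of reach is approached as far as the arm can. A call with a number of a shift or a turn outside -1 to 1 is refused whole. A call with a gripper value outside its range is refused whole. The fingers move at their own pace and stop on an object; "grip_force" is the grip in N (left out, the last holds). Time passes only in rows, so rows that repeat a pose let the fingers close. It gives the time, the measured TCP pose, the force, the opening and the grip force at its end, in the units of the state.
- bot.observe(): the state, without advancing time (a new reading comes with each control period).
- bot.get_image(name): name is "side" or "top" or "wrist"; returns a dict with "pixels" (384x512x3 uint8, blue, green, red), "mtx" (3x3 intrinsics, pixels), "rvec" (rotation vector, rad) and "tvec" (3), from world to camera coordinates, as OpenCV has them. Camera axes: x right, y down, z forward; pixel columns grow to the right and rows downward; lengths in m; the calibration is good to about 2 mm. A picture is of the moment at which its call begins. There is no depth.
- bot.sign_off(): hands the job in; it is judged then, once.
The state is a dict: "t": time; "joint_positions": joint angles; "joint_vel": joint speeds; "joint_efforts": joint torques, N m; "tool_pos": TCP position; "eef_rot": TCP orientation; "ft_force": force on the tool from outside, world axes, zero at the start; "ft_torque": the same for the moment, N m; "gripper_width": opening from 0.0 (shut) to 1.0 (fully open); "grasp_force": force on a finger pad.
Only numpy, scipy, OpenCV 4.12 (cv2) and the standard library are available. Lean on these libraries where they do the work, as an engineer would, in place of code of your own. Each camera call takes 0.05 s, during which the arm holds its last target. There are 200 camera calls.

## Working session

There is one attempt and no reset: what is moved stays moved. The work goes in short steps, Python scripts to look and compute and a tool call to move; the robot and the scene stay as the last step left them, time stands still between calls to the robot, and variables do not carry over. Pictures are saved under pics/ and viewed, at most 10 in all, crops included, and the job is handed in when it is done.

Besides the shell and the picture viewer there is one more tool, called after "Call:" in YAML: its name, and indented under it one key for each argument. move_arm: Moves the arm, as the interface text tells. Shift numbers are shares of 0.25 m and turn numbers shares of pi/4 rad, none past 1 either way. Its arguments: {"type":"object","properties":{"increments":{"type":"array"},"grip_force":{"type":"number"}},"required":["increments"]}

```bash
mkdir -p pics; cat > h.py <<'E'
import numpy as np, cv2
from workcell import bot
def ray(im,u,v,z):
    R=cv2.Rodrigues(np.array(im["rvec"],float))[0]; t=np.array(im["tvec"],float).ravel()
    p=cv2.undistortPoints(np.array([[[u,v]]],float),np.array(im["mtx"],float),None).ravel()
    d=R.T@np.array([p[0],p[1],1]); c=-R.T@t
    return c+d*(z-c[2])/d[2]
def proj(im,P):
    return cv2.projectPoints(np.array(P,float).reshape(-1,1,3),np.array(im["rvec"],float),np.array(im["tvec"],float),np.array(im["mtx"],float),None)[0].reshape(-1,2)
E
python3 - <<'E'
from h import *
a=bot.get_image("top");b=bot.get_image("side")
cv2.imwrite("pics/top.png",cv2.resize(a["pixels"],(800,600),interpolation=cv2.INTER_CUBIC))
cv2.imwrite("pics/side.png",b["pixels"])
for i in(a,b):print(i["mtx"],ray(i,256,192,0),-cv2.Rodrigues(np.array(i["rvec"],float))[0].T@np.array(i["tvec"],float).ravel())
print(bot.observe(),bot.nose_length)
E
```

```text
[[390.37296907   0.         249.06197708]
 [  0.         390.37296907 190.63562608]
 [  0.           0.           1.        ]] [ 6.40648725e-01 -5.35187375e-02 -1.11022302e-16] [ 0.50059651 -0.01474428  0.83073093]
[[406.18432277   0.         252.94695513]
 [  0.         406.18432277 189.78901456]
 [  0.           0.           1.        ]] [ 0.66870585 -0.06746718  0.        ] [0.47605085 0.63684389 0.79310367]
{'t': 0.1, 'joint_positions': array([ 1.23650528e+00,  3.07526930e-01,  1.50755679e+00, -3.67420226e-06,
        1.32839234e+00, -7.35262734e-02]), 'joint_vel': array([ 6.54225991e-05, -2.66779594e-03, -3.88095898e-03,  2.34589886e-04,
        1.41682763e-03,  4.84222923e-04]), 'joint_efforts': array([-1.77367259e-03, -4.58522773e+01, -2.52605814e+01, -3.21632233e-04,
        5.60759188e-03, -2.19561917e-05]), 'tool_pos': array([0.14808708, 0.55497844, 0.24445136]), 'eef_rot': array([-3.13971407e+00, -1.34799626e-04,  2.88082864e+00]), 'ft_force': array([ 0.86538466, -0.44074791, -0.84067655]), 'ft_torque': array([ 0.01954896, -0.03032601, -0.0137082 ]), 'grasp_force': 0.0, 'gripper_width': 1.002988848137364} 0.014
```

View pics/top.png

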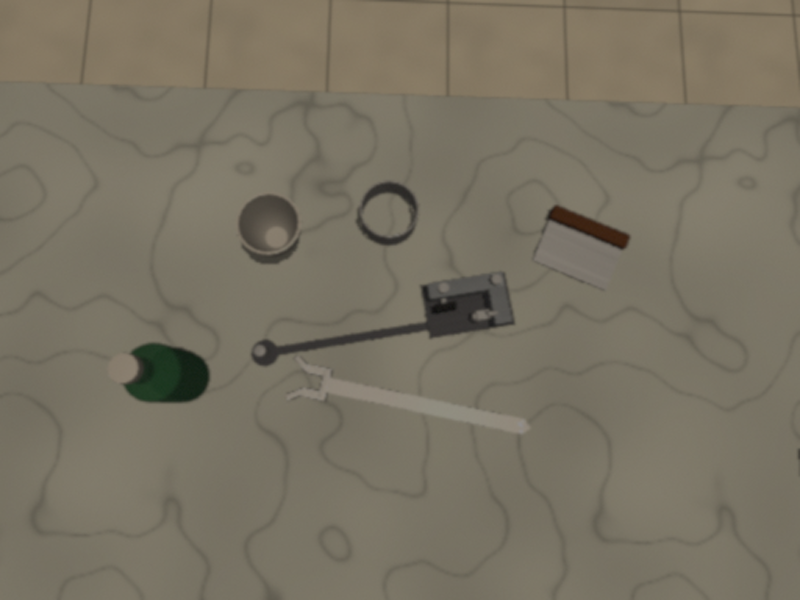

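View pics/side.png

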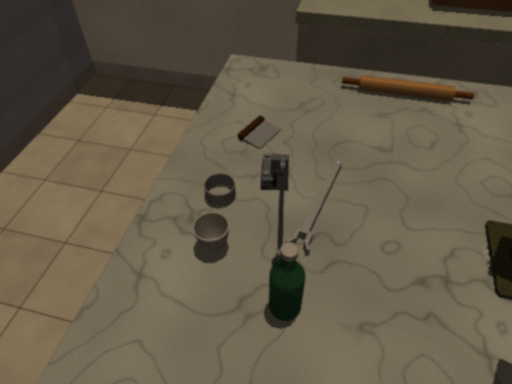

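The top view shows the post at about (262,351) in the enlarged picture. The rule runs from its fork mouth at (300,378) to its nose at (528,427), and the keeper is at (422–513, 272–337). The side view shows the bottle close to the post. I'll measure these now.

```bash
python3 - <<'E'
from h import *
a=bot.get_image("top");s=0.64
def P(u,v,z):return ray(a,u*s,v*s,z)[:2].round(4)
for n,u,v,z in [("posttop",260,350,.042),("strip1",280,351,0),("strip2",426,326,0),("nose",530,428,.024),("fork1",329,385,.024),("ring",388,213,.02),("cup",269,222,.06),("bottle base",172,374,.0),("cap",124,368,.21),("keeper a",422,286,.031),("keeper b",504,272,.031),("kc",514,324,.031),("rollertop?",482,315,.026),("pad?",443,308,.022)]:print(n,P(u,v,z))
g=a["pixels"].astype(int); hsv=cv2.cvtColor(a["pixels"],cv2.COLOR_BGR2HSV)
box=np.zeros(g.shape[:2],np.uint8);box[225:285,180:345]=1
print(a["pixels"][255,275],a["pixels"][240,270],a["pixels"][270,300])
m=((g.mean(2)>np.median(g[225:285,180:345].mean(2))+10)&(box>0)).astype(np.uint8)
n,l,st,c=cv2.connectedComponentsWithStats(m);k=1+st[1:,4].argmax();print(st[k])
ys,xs=np.nonzero(l==k)
W=np.array([ray(a,x,y,.024)[:2] for x,y in zip(xs,ys)])
q=W.mean(0);d=np.linalg.svd(W-q)[2][0] if len(W)<3000 else None
pr=(W-q)@d
bar=W[(pr>pr.min()+.07)&(pr<pr.max()-.07)]; 
vx,vy,x0,y0=cv2.fitLine(bar.astype(np.float32),cv2.DIST_L2,0,.01,.01).ravel()
e=np.array([vx,vy]);e0=np.array([x0,y0]);t=(W-e0)@e
print("dir",e,"ends",e0+e*t.min(),e0+e*t.max(),np.ptp(t),"ang",np.degrees(np.arctan2(vy,vx)))
# strip
box[:]=0;box[205:235,185:268]=1
m=((g.mean(2)<70)&(box>0));ys,xs=np.nonzero(m);S=np.array([ray(a,x,y,0)[:2] for x,y in zip(xs,ys)],np.float32)
print("strip",len(S),cv2.fitLine(S,cv2.DIST_HUBER,0,.01,.01).ravel())
cv2.imwrite("pics/c.png",cv2.resize(a["pixels"][165:285,150:350],(800,480),interpolation=cv2.INTER_CUBIC))
E
```

```text
posttop [0.564  0.1274]
strip1 [0.5666 0.108 ]
strip2 [ 0.6053 -0.0899]
nose [ 0.4715 -0.2249]
fork1 [0.5217 0.0386]
ring [ 0.7588 -0.034 ]
cup [0.7293 0.1217]
bottle base [0.5327 0.2503]
cap [0.5296 0.2312]
keeper a [ 0.6551 -0.0812]
keeper b [ 0.6772 -0.1918]
kc [ 0.6068 -0.2043]
rollertop? [ 0.6186 -0.1625]
pad? [ 0.6275 -0.1106]
[114 127 132] [102 118 123] [112 124 128]
[ 184  230  155   48 1443]
dir [0.18744212 0.98227566] ends [ 0.47240321 -0.22263703] [0.53154813 0.08730726] 0.3155369682318859 ang 79.19645
strip 389 [ 0.19038975 -0.9817086   0.5867087   0.01105474]
```

View pics/c.png

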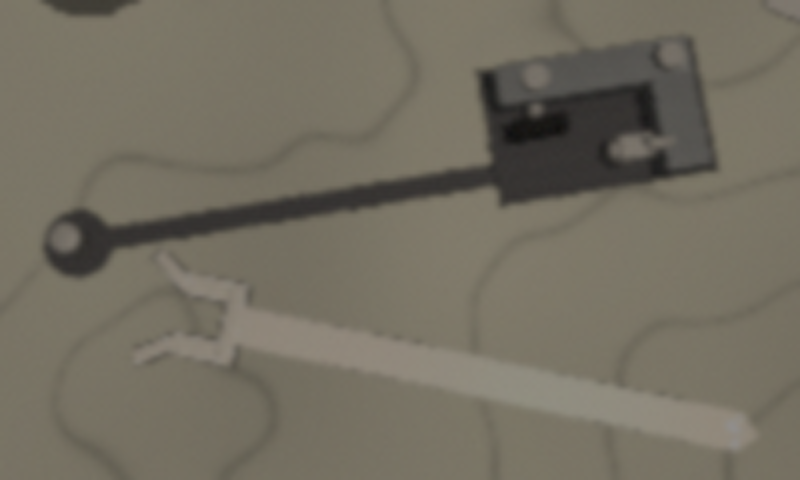

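Call:
move_arm:
  increments: [60, 0.6, -0.88, 0, -0.9, 60, 0.6, -0.88, 0, -0.9, 60, 0.6, -0.88, 0, -0.9, 60, 0.6, -0.88, 0, -0.9, 60, 0.6, -0.88, 0, -0.9]
  grip_force: 20

```text
t: 0.78
tool_pos: [0.2993, 0.3326, 0.2451]
eef_rot: [-3.141, 0.001, 2.17]
ft_force: [-0.0, 1.0, -0.4]
gripper_width: 0.705
grasp_force: 0.0
```

Call:
move_arm:
  increments: [60, 0.3, -0.9, 0, -0.5, 60, 0.3, -0.9, 0, -0.5, 60, 0.3, -0.9, 0, -0.5, 60, 0.3, -0.9, 0, -0.5, 60, 0.3, -0.9, 0, -0.5]

```text
t: 1.4
tool_pos: [0.3744, 0.1084, 0.2454]
eef_rot: [3.141, 0.0, 1.777]
ft_force: [0.3, 0.6, -0.0]
gripper_width: 0.702
grasp_force: 0.0
```

Call:
move_arm:
  increments: [60, 0.47, -0.9, 0, -0.507, 60, 0.47, -0.9, 0, -0.507, 60, 0.47, -0.9, 0, -0.507, 60, 0.47, -0.9, 0, -0.507, 60, 0.47, -0.9, 0, -0.507]

```text
t: 2.02
tool_pos: [0.4938, -0.1164, 0.245]
eef_rot: [3.14, 0.0, 1.381]
ft_force: [0.1, -0.1, 0.5]
gripper_width: 0.701
grasp_force: 0.0
```

Call:
move_arm:
  increments: [60, 0, 0, -0.3, 0, 60, 0, 0, -0.58, 0, 60, 0, 0, -0.58, 0, 60, 0, 0, -0.58, 0]

```text
t: 2.52
tool_pos: [0.4891, -0.1117, 0.0984]
eef_rot: [-3.136, -0.002, 1.385]
ft_force: [-0.2, 0.1, -0.6]
gripper_width: 0.705
grasp_force: 0.0
```

```bash
python3 - <<'E'
from h import *
a=bot.get_image("wrist")
ex=np.array([.1904,-.9817]);ey=np.array([.9817,.1904]);post=np.array([.564,.1274])
im=cv2.resize(a["pixels"],(768,576),interpolation=cv2.INTER_CUBIC)
cv2.imwrite("pics/w1.png",im)
d=np.array([-.1874,-.9823]);mid=np.array([.5005,-.0753])
print(proj(a,[[*mid,.024],[*(mid+.15*d),.024],[*(mid+.05*d),.024],[*post,.042]])*1.5)
E
```

```text
[[ 397.95073564  239.7444641 ]
 [ 395.14258761  492.66279729]
 [ 396.8913204   335.16163347]
 [ 488.5108683  -447.88063595]]
```

View pics/w1.png

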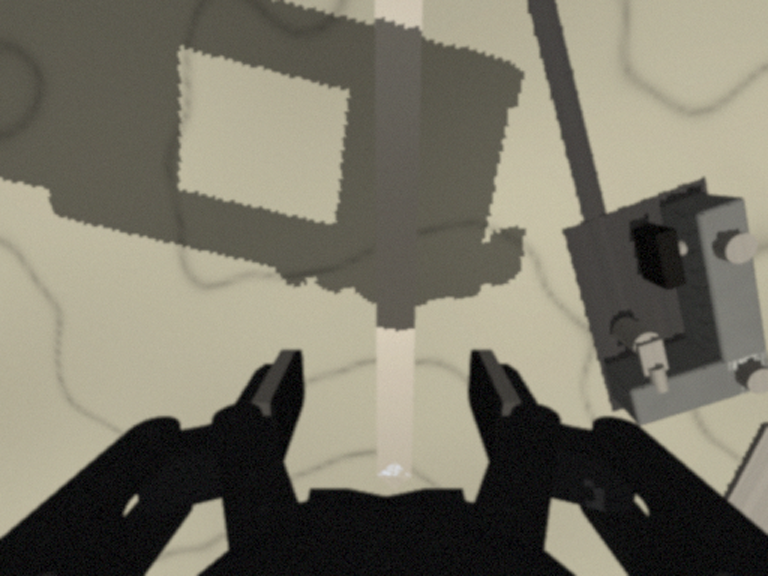

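The rule is centred at column ~398, and the fingers straddle it around ~386. The pad is at about (655,255) and the roller at about (652,345). The grip line agrees with the estimate, so I'll descend and grip.

Call:
move_arm:
  increments: [60, 0, 0, -0.15, 0, 60, 0, 0, -0.28, 0, 60, 0, 0, -0.32, 0, 60, 0, 0, -0.32, 0, 60, 0, 0, -0.32, 0]

```text
t: 3.2
tool_pos: [0.4921, -0.1146, 0.0217]
eef_rot: [3.139, 0.0, 1.383]
ft_force: [-0.3, 0.1, 0.9]
gripper_width: 0.696
grasp_force: 0.0
```

Call:
move_arm:
  increments: [10, 0, 0, 0, 0, 10, 0, 0, 0, 0, 10, 0, 0, 0, 0, 10, 0, 0, 0, 0, 10, 0, 0, 0, 0]

```text
t: 3.82
tool_pos: [0.4918, -0.1148, 0.0211]
eef_rot: [3.139, 0.0, 1.383]
ft_force: [0.5, -0.4, 5.6]
gripper_width: 0.225
grasp_force: 21.6
```

```bash
python3 - <<'E'
from h import *
print(bot.observe()["tool_pos"],bot.observe()["eef_rot"])
a=bot.get_image("top")
g=a["pixels"].astype(int)
# rough fork: compare predicted fork mouth prongs
d=np.array([-.1874,-.9823]);mid=np.array([.5005,-.0753])
print(proj(a,[[*(mid-.130*d),.024]]), proj(a,[[.564,.1274,.042]]))
im=a["pixels"][205:285,150:350]
for P,c in [((*(mid-.138*d),.024),(0,0,255)),((.564,.1274,.042),(0,255,0)),((.564,.1274,0),(255,0,0)),((*mid,.024),(0,0,255))]: pass
im=cv2.resize(im,(800,320),interpolation=cv2.INTER_CUBIC)
for P,c in [((*(mid-.138*d),.024),(0,0,255)),((.564,.1274,.042),(0,255,0)),((*mid,.024),(0,0,255)),((*(mid+.15*d),.024),(0,0,255))]:
    u=(proj(a,[P])[0]-[150,205]+.5)*4; cv2.circle(im,(int(u[0]),int(u[1])),3,c,-1)
cv2.imwrite("pics/t2.png",im)
E
```

```text
[ 0.49183737 -0.11479838  0.0211402 ] [3.13923522e+00 1.59601448e-04 1.38266136e+00]
[[203.84046833 244.71828367]] [[166.40892055 224.00036199]]
```

View pics/t2.png

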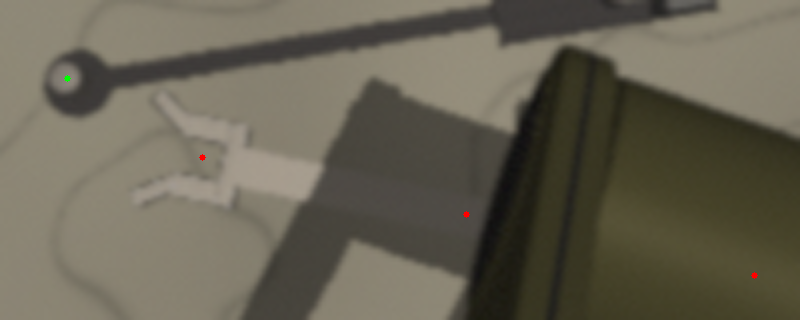

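Red and green markers sit on the fork point (202,157) and the post top (67,78), so the pose estimate holds. I'll ease up 1 mm and slide sideways.

Call:
move_arm:
  increments: [10, 0, 0, 0.004, 0, 10, 0.03, 0.016, 0.004, 0, 10, 0.06, 0.032, 0.004, 0, 10, 0.09, 0.048, 0.004, 0, 10, 0.111, 0.06, 0.004, 0]

```text
t: 4.5
tool_pos: [0.5171, -0.0994, 0.0212]
eef_rot: [-3.138, 0.001, 1.384]
ft_force: [-3.8, -3.2, 4.3]
gripper_width: 0.228
grasp_force: 21.4
```

Call:
move_arm:
  increments: [10, 0, 0, 0, 0, 10, 0.012, 0.06, 0, 0, 10, 0.0187, 0.098, 0, 0, 10, 0.0187, 0.098, 0, 0]

```text
t: 5.0
tool_pos: [0.5236, -0.0736, 0.0212]
eef_rot: [3.141, -0.001, 1.384]
ft_force: [1.1, 0.9, -0.8]
gripper_width: 0.226
grasp_force: 20.6
```

```bash
cat > look.py <<'E'
from h import *
import sys
a=bot.get_image("top");x0,y0,x1,y1=map(int,sys.argv[2:6])
s=800//(x1-x0)
cv2.imwrite(sys.argv[1],cv2.resize(a["pixels"][y0:y1,x0:x1],None,fx=s,fy=s,interpolation=cv2.INTER_CUBIC))
o=bot.observe();print(o["t"],o["tool_pos"],o["eef_rot"][2],o["ft_force"])
E
python3 look.py pics/t3.png 150 200 250 260
```

```text
5.05 [ 0.52354258 -0.07391884  0.02119036] 1.383900768365583 [ 9.29314362e-04  1.92849671e+00 -1.57947726e+00]
```

View pics/t3.png

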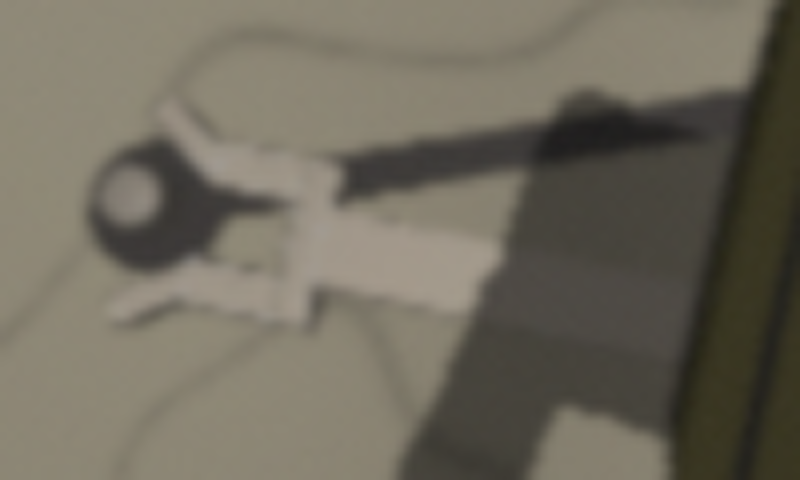

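The fork straddles the front of the post: post top at (132,193), fork centreline running about (198,220) to (322,245) and (400,263).

```bash
python3 - <<'E'
from h import *
a=bot.get_image("top")
f=lambda u,v,z: ray(a,150+(u+.5)/8-.5,200+(v+.5)/8-.5,z)[:2]
p=f(132,193,.042);L=np.array([f(*q,.024) for q in [(198,220),(322,245),(400,263),(480,278)]])
d=np.array([-.1874,-.9823]);n=np.array([.9823,-.1874])
print(p,[(q,(p-q)@-d,(p-q)@n) for q in L])
mid=np.array([.5005,-.0753])+np.array([.5235-.4918,-.0739+.1148]);fk=mid-.138*d
print(fk,(p-fk)@-d,(p-fk)@n)
E
```

```text
[0.56461236 0.12812552] [(array([0.55952362, 0.11418464]), np.float64(0.014647758469797456), np.float64(0.0023861496567150957)), (array([0.55381272, 0.08223335]), np.float64(0.04710372814431157), np.float64(0.0020082965878495326)), (array([0.54964011, 0.06211412]), np.float64(0.06764879137956456), np.float64(0.0023367088500544572)), (array([0.5462451 , 0.04151838]), np.float64(0.08851621242009922), np.float64(0.001811985333358003))]
[0.5580612 0.1011574] 0.027718469452714424 0.0013813835498318562
```

Call:
move_arm:
  increments: [10, 0.01, 0.01, 0, 0, 10, 0.013, 0.026, 0, 0, 10, 0.016, 0.042, 0, 0, 10, 0.0216, 0.069, 0, 0, 10, 0.0216, 0.069, 0, 0]

```text
t: 5.72
tool_pos: [0.5288, -0.0569, 0.0212]
eef_rot: [-3.142, -0.0, 1.384]
ft_force: [0.4, 0.3, -2.6]
gripper_width: 0.228
grasp_force: 20.4
```

Call:
move_arm:
  increments: [10, 0.002, 0.01, 0, 0, 10, 0.004, 0.02, 0, 0, 10, 0.004, 0.02, 0, 0, 10, 0.004, 0.02, 0, 0]

```text
t: 6.22
tool_pos: [0.5296, -0.0526, 0.0213]
eef_rot: [-3.142, -0.0, 1.383]
ft_force: [0.6, 0.5, -3.2]
gripper_width: 0.228
grasp_force: 20.4
```

Call:
move_arm:
  increments: [10, 0.0008, 0.004, 0, 0, 10, 0.0015, 0.008, 0, 0, 10, 0.0023, 0.012, 0, 0, 10, 0.0023, 0.012, 0, 0]

```text
t: 6.72
tool_pos: [0.5302, -0.0496, 0.0213]
eef_rot: [3.142, -0.0, 1.383]
ft_force: [1.2, 0.5, -2.8]
gripper_width: 0.227
grasp_force: 20.4
```

Call:
move_arm:
  increments: [10, 0.0004, 0.002, 0, 0, 10, 0.0008, 0.004, 0, 0, 10, 0.0008, 0.004, 0, 0]

```text
t: 7.1
tool_pos: [0.5304, -0.0487, 0.0213]
eef_rot: [3.142, -0.0, 1.383]
ft_force: [0.8, -0.1, -2.0]
gripper_width: 0.224
grasp_force: 20.4
```

Call:
move_arm:
  increments: [10, 0.0004, 0.002, 0, 0, 10, 0.0008, 0.004, 0, 0, 10, 0.0008, 0.004, 0, 0]

```text
t: 7.48
tool_pos: [0.5306, -0.0476, 0.0213]
eef_rot: [3.142, -0.0, 1.383]
ft_force: [-0.0, -0.2, -2.3]
gripper_width: 0.227
grasp_force: 20.4
```

Call:
move_arm:
  increments: [10, 0.0004, 0.002, 0, 0, 10, 0.0008, 0.004, 0, 0, 10, 0.0008, 0.004, 0, 0]

```text
t: 7.85
tool_pos: [0.5308, -0.0466, 0.0213]
eef_rot: [-3.142, -0.0, 1.383]
ft_force: [0.4, 0.2, -2.8]
gripper_width: 0.223
grasp_force: 20.4
```

Call:
move_arm:
  increments: [10, 0.0004, 0.002, 0, 0, 10, 0.0008, 0.004, 0, 0, 10, 0.0008, 0.004, 0, 0]

```text
t: 8.22
tool_pos: [0.531, -0.0456, 0.0213]
eef_rot: [3.142, -0.0, 1.383]
ft_force: [-0.1, -0.8, -2.7]
gripper_width: 0.229
grasp_force: 20.4
```

Call:
move_arm:
  increments: [10, 0.0004, 0.002, 0, 0, 10, 0.0008, 0.004, 0, 0, 10, 0.0008, 0.004, 0, 0]

```text
t: 8.6
tool_pos: [0.5312, -0.0446, 0.0213]
eef_rot: [3.142, -0.0, 1.383]
ft_force: [-0.3, -0.5, -2.8]
gripper_width: 0.232
grasp_force: 20.4
```

Call:
move_arm:
  increments: [10, 0.0004, 0.002, 0, 0, 10, 0.0008, 0.004, 0, 0, 10, 0.0008, 0.004, 0, 0]

```text
t: 8.98
tool_pos: [0.5314, -0.044, 0.0213]
eef_rot: [3.142, 0.0, 1.383]
ft_force: [-1.6, -2.0, -2.5]
gripper_width: 0.231
grasp_force: 20.5
```

Call:
move_arm:
  increments: [10, 0.0004, 0.002, 0, 0, 10, 0.0008, 0.004, 0, 0, 10, 0.0008, 0.004, 0, 0]

```text
t: 9.35
tool_pos: [0.5314, -0.0439, 0.0213]
eef_rot: [3.142, 0.002, 1.384]
ft_force: [-1.1, -7.6, -1.7]
gripper_width: 0.231
grasp_force: 20.5
```

```bash
python3 look.py pics/t4.png 150 200 250 260
```

```text
9.4 [ 0.53143765 -0.04387093  0.02134617] 1.38378106732856 [-2.19959333 -6.20790401 -2.1721599 ]
```

View pics/t4.png

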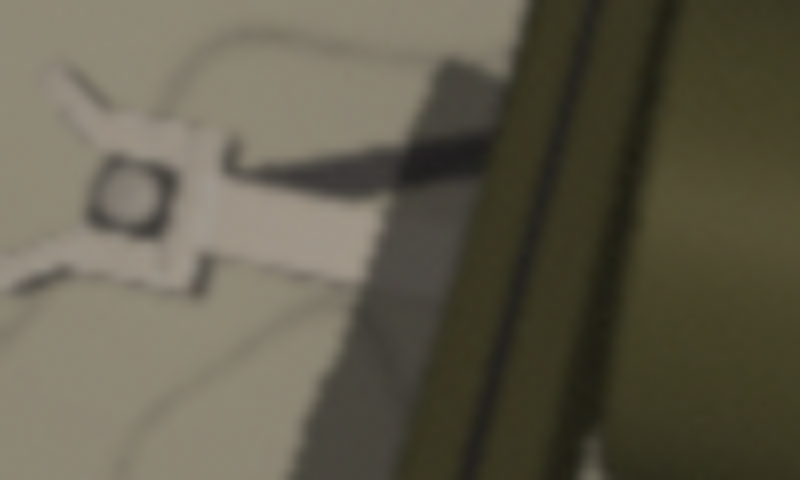

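The post sits at (130,195), against the slot bottom, and the push force has risen to 7 N, so the fork is home. Next I'll work out the swing arc and estimate the keeper's offset.

```bash
python3 - <<'E'
from h import *
a=bot.get_image("top")
ex=np.array([.1904,-.9817]);ey=np.array([.9817,.1904]);post=np.array([.5648,.1290])
f=lambda u,v,z: ray(a,150+(u+.5)/4-.5,165+(v+.5)/4-.5,z)[:2]
for n,u,v,z in [("pad face l",507,136,.022),("pad face r",566,126,.022),("roller",630,146,.026),("kb l",500,105,.031),("kb r",640,85,.031),("kfar",697,36,.031),("kback l",480,72,.031)]:
    q=f(u,v,z)-post;print(n,((q@ex-.144)*1e3).round(1),(q@ey*1e3).round(1))
o=bot.observe();T=o["tool_pos"][:2];r=.178;th0=np.radians(-100.8)
piv=T-r*np.array([np.cos(th0),np.sin(th0)]);print(piv)
for D in np.arange(0,26,2.):
    th=th0+np.radians(D);q=piv+r*np.array([np.cos(th),np.sin(th)])-T;print(D,(q/.25).round(4),round(D/45,4))
E
```

```text
pad face l 87.7 15.3
pad face r 119.4 15.3
roller 149.8 -1.2
kb l 85.9 30.7
kb r 160.3 29.0
kfar 195.3 49.7
kback l 78.8 49.7
[0.56481306 0.1309561 ]
0.0 [0. 0.] 0.0
2.0 [ 0.0245 -0.0042] 0.0444
4.0 [ 0.0491 -0.0076] 0.0889
6.0 [ 0.0738 -0.0101] 0.1333
8.0 [ 0.0986 -0.0118] 0.1778
10.0 [ 0.1235 -0.0125] 0.2222
12.0 [ 0.1483 -0.0125] 0.2667
14.0 [ 0.1732 -0.0115] 0.3111
16.0 [ 0.1979 -0.0097] 0.3556
18.0 [ 0.2227 -0.007 ] 0.4
20.0 [ 0.2473 -0.0035] 0.4444
22.0 [0.2717 0.0009] 0.4889
24.0 [0.296  0.0062] 0.5333
```

Call:
move_arm:
  increments: [10, -0.0006, -0.0036, 0, 0, 10, -0.0006, -0.0036, 0, 0, 24, -0.0006, -0.0036, 0, 0, 24, -0.0006, -0.0036, 0, 0, 24, -0.0006, -0.0036, 0, 0]

```text
t: 10.07
tool_pos: [0.5317, -0.0432, 0.0215]
eef_rot: [3.141, -0.0, 1.383]
ft_force: [0.5, 0.2, 0.3]
gripper_width: 0.281
grasp_force: 0.0
```

Call:
move_arm:
  increments: [24, 0.0122, -0.002, 0, 0.0222, 24, 0.0245, -0.0038, 0, 0.0444, 24, 0.0368, -0.0054, 0, 0.0667, 24, 0.0491, -0.0068, 0, 0.0889, 24, 0.0491, -0.0068, 0, 0.0889]

```text
t: 10.7
tool_pos: [0.545, -0.0455, 0.0213]
eef_rot: [3.14, 0.0, 1.453]
ft_force: [-0.4, 0.0, -0.2]
gripper_width: 0.28
grasp_force: 0.2
```

Call:
move_arm:
  increments: [24, 0.0247, -0.0025, 0, 0.0444, 24, 0.0371, -0.0034, 0, 0.0667, 24, 0.0495, -0.0042, 0, 0.0889, 24, 0.062, -0.0046, 0, 0.1111, 24, 0.0744, -0.0049, 0, 0.1333]

```text
t: 11.32
tool_pos: [0.5624, -0.0465, 0.0213]
eef_rot: [-3.141, -0.0, 1.559]
ft_force: [-1.6, -0.2, 0.4]
gripper_width: 0.28
grasp_force: 0.9
```

Call:
move_arm:
  increments: [24, 0.0124, 0, 0, 0.0222, 24, 0.0248, 0, 0, 0.0444, 24, 0.0373, 0.0005, 0, 0.0667, 24, 0.0497, 0.001, 0, 0.0889, 24, 0.0497, 0.001, 0, 0.0889]

```text
t: 11.95
tool_pos: [0.5757, -0.0463, 0.0214]
eef_rot: [3.14, 0.0, 1.628]
ft_force: [-0.8, 0.6, -0.5]
gripper_width: 0.282
grasp_force: 0.1
```

```bash
python3 look.py pics/t5.png 150 175 350 285
```

```text
12.0 [ 0.5756186  -0.04635723  0.02145383] 1.627431104180641 [-0.32346912 -0.37098487 -0.28259073]
```

View pics/t5.png

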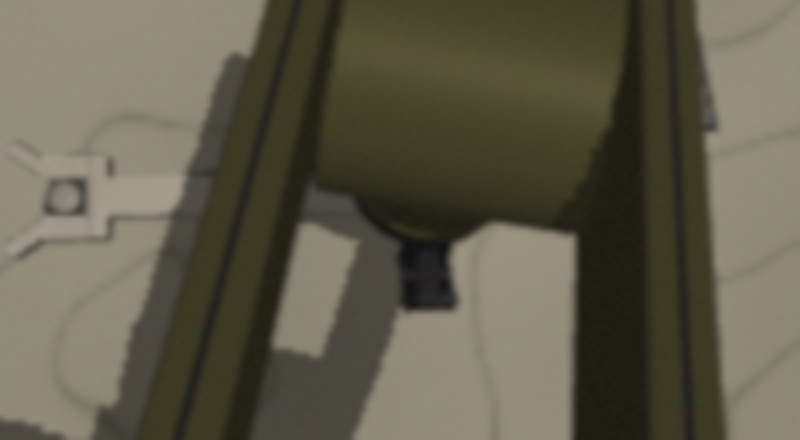

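The fork is still seated on the post at (65,197), and the rule is swinging with it. Continuing.

Call:
move_arm:
  increments: [24, 0.0124, 0.001, 0, 0.0222, 24, 0.0247, 0.002, 0, 0.0444, 24, 0.0371, 0.003, 0, 0.0667, 24, 0.0495, 0.0045, 0, 0.0889, 24, 0.0495, 0.0045, 0, 0.0889]

```text
t: 12.62
tool_pos: [0.5881, -0.0451, 0.0213]
eef_rot: [3.14, 0.0, 1.697]
ft_force: [-1.2, 0.5, 1.2]
gripper_width: 0.281
grasp_force: 0.8
```

Call:
move_arm:
  increments: [24, 0.006, 0.0008, 0, 0.0111, 24, 0.0123, 0.0017, 0, 0.0222, 24, 0.0185, 0.0026, 0, 0.0333, 24, 0.0185, 0.0026, 0, 0.0333]

```text
t: 13.12
tool_pos: [0.5924, -0.0445, 0.0213]
eef_rot: [3.141, 0.0, 1.723]
ft_force: [-1.4, -0.3, 1.0]
gripper_width: 0.283
grasp_force: 0.9
```

Call:
move_arm:
  increments: [24, 0.006, 0.0009, 0, 0.0111, 24, 0.012, 0.0018, 0, 0.0222, 24, 0.012, 0.0018, 0, 0.0222]

```text
t: 13.5
tool_pos: [0.5953, -0.044, 0.0213]
eef_rot: [3.141, 0.0, 1.741]
ft_force: [-1.7, -0.6, 1.3]
gripper_width: 0.284
grasp_force: 0.8
```

Call:
move_arm:
  increments: [24, 0.006, 0.001, 0, 0.0111, 24, 0.006, 0.001, 0, 0.0111]

```text
t: 13.75
tool_pos: [0.5957, -0.0438, 0.0213]
eef_rot: [-3.141, -0.0, 1.75]
ft_force: [-4.8, -1.3, 2.8]
gripper_width: 0.283
grasp_force: 2.0
```

Call:
move_arm:
  increments: [24, 0.006, 0.0011, 0, 0.0111, 24, 0.006, 0.0011, 0, 0.0111]

```text
t: 14.0
tool_pos: [0.5957, -0.0437, 0.0212]
eef_rot: [-3.138, -0.0, 1.759]
ft_force: [-6.2, -1.2, 4.9]
gripper_width: 0.28
grasp_force: 3.5
```

Call:
move_arm:
  increments: [24, 0, 0, 0, 0, 24, 0, 0, 0, 0]

```text
t: 14.25
tool_pos: [0.5957, -0.0437, 0.0212]
eef_rot: [-3.138, -0.0, 1.759]
ft_force: [-6.0, -1.5, 4.8]
gripper_width: 0.283
grasp_force: 3.4
```

Call:
move_arm:
  increments: [24, 0.004, 0.0008, 0, 0.004, 24, 0.004, 0.0008, 0, 0.004]

```text
t: 14.5
tool_pos: [0.5958, -0.0437, 0.0211]
eef_rot: [-3.136, -0.001, 1.762]
ft_force: [-7.8, -2.3, 6.2]
gripper_width: 0.282
grasp_force: 4.3
```

Call:
move_arm:
  increments: [30, -0.012, -0.002, 0, -0.02, 30, -0.012, -0.002, 0, -0.02, 34, -0.012, -0.002, 0.1, -0.033, 34, -0.012, -0.002, 0.24, -0.033, 34, -0.012, -0.002, 0.24, -0.033]

```text
t: 15.12
tool_pos: [0.5993, -0.0441, 0.0843]
eef_rot: [3.134, 0.002, 1.736]
ft_force: [0.3, -0.2, 0.2]
gripper_width: 0.398
grasp_force: 0.0
```

Call:
move_arm:
  increments: [0, -0.11, -0.15, 0, 0, 0, -0.11, -0.335, 0, 0, 0, -0.11, -0.335, 0, 0, 0, -0.11, -0.335, 0, 0, 0, -0.11, -0.335, 0, 0]

```text
t: 15.75
tool_pos: [0.5682, -0.1265, 0.0809]
eef_rot: [-3.141, -0.001, 1.736]
ft_force: [-0.5, 0.0, 0.5]
gripper_width: 0.004
grasp_force: 0.0
```

```bash
python3 - <<'E'
from h import *
a=bot.get_image("wrist");o=bot.observe();print(o["tool_pos"],o["eef_rot"])
cv2.imwrite("pics/w2.png",cv2.resize(a["pixels"],(768,576),interpolation=cv2.INTER_CUBIC))
np.savez("w2.npz",**a)
E
```

```text
[ 0.56823073 -0.12644417  0.08099027] [-3.14120002e+00 -5.09064211e-04  1.73668000e+00]
```

View pics/w2.png

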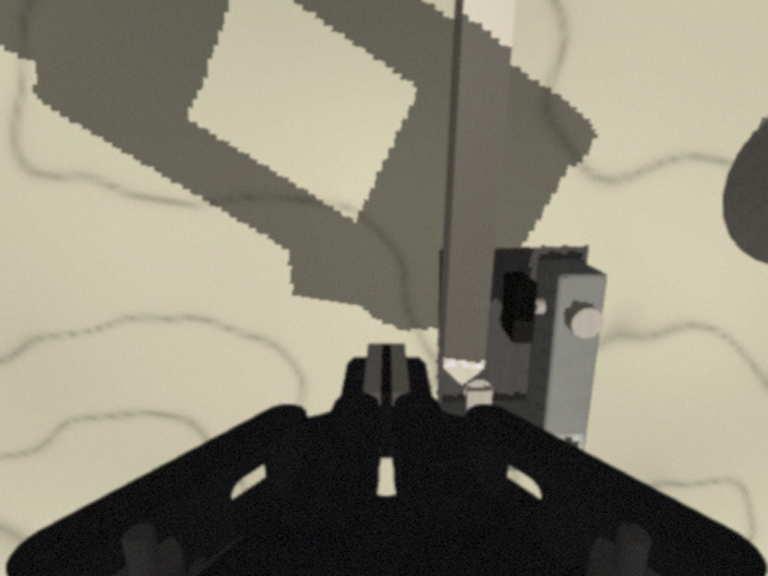

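The nose at (463,380) is still short of the roller (480,392). The closed fingers stand on the free side at (386,350). I'll compute the gap.

```bash
python3 - <<'E'
from h import *
a=dict(np.load("w2.npz"))
f=lambda u,v,z: ray(a,(u+.5)/1.5-.5,(v+.5)/1.5-.5,z)[:2]
for n,u,v,z in [("nose",463,384,.024),("L0",462,10,.024),("L1",446,350,.024),("R0",517,10,.024),("R1",487,355,.024),("roller",479,385,.026),("pad",504,275,.022),("pad2",508,325,.022)]: print(n,f(u,v,z).round(4))
n=f(463,384,.024)-[.5648,.130];print(np.hypot(*n),np.degrees(np.arctan2(n[1],n[0])))
E
```

```text
nose [ 0.6098 -0.1501]
L0 [0.5748 0.0064]
L1 [ 0.5978 -0.1336]
R0 [0.5955 0.0098]
R1 [ 0.6178 -0.1329]
roller [ 0.617  -0.1483]
pad [ 0.6168 -0.0933]
pad2 [ 0.6246 -0.1169]
0.2836795757239349 -80.8782116877996
```

Call:
move_arm:
  increments: [0, 0, 0, -0.08, 0, 0, 0, 0, -0.16, 0, 0, 0, 0, -0.2, 0, 0, 0, 0, -0.224, 0, 0, 0, 0, -0.224, 0]

```text
t: 16.42
tool_pos: [0.5683, -0.1273, 0.0252]
eef_rot: [-3.141, -0.0, 1.736]
ft_force: [-0.2, 0.1, -1.0]
gripper_width: -0.003
grasp_force: 0.0
```

Call:
move_arm:
  increments: [0, 0.01, 0.0016, 0, 0, 0, 0.02, 0.0032, 0, 0, 0, 0.03, 0.0048, 0, 0, 0, 0.036, 0.0058, 0, 0, 0, 0.036, 0.0058, 0, 0]

```text
t: 17.05
tool_pos: [0.5774, -0.1261, 0.0254]
eef_rot: [3.141, 0.0, 1.736]
ft_force: [-0.1, -0.0, -0.6]
gripper_width: 0.002
grasp_force: 0.0
```

Feeling towards contact in 1 mm steps.

Call:
move_arm:
  increments: [0, 0.006, 0.001, 0, 0, 0, 0.012, 0.002, 0, 0, 0, 0.018, 0.003, 0, 0, 0, 0.018, 0.003, 0, 0]

```text
t: 17.55
tool_pos: [0.5819, -0.1254, 0.0253]
eef_rot: [3.141, 0.0, 1.736]
ft_force: [-0.0, 0.3, 0.5]
gripper_width: 0.001
grasp_force: 0.0
```

Call:
move_arm:
  increments: [0, 0.004, 0.0006, 0, 0, 0, 0.008, 0.0013, 0, 0, 0, 0.008, 0.0013, 0, 0]

```text
t: 17.92
tool_pos: [0.5828, -0.1251, 0.0252]
eef_rot: [-3.14, -0.0, 1.736]
ft_force: [-3.4, -1.6, 1.2]
gripper_width: 0.0
grasp_force: 1.6
```

Call:
move_arm:
  increments: [0, 0.004, 0.0008, 0.001, 0.004, 0, 0.004, 0.0008, 0.001, 0.004]

```text
t: 18.18
tool_pos: [0.5831, -0.1249, 0.0252]
eef_rot: [-3.139, -0.001, 1.739]
ft_force: [-5.0, -0.7, 1.1]
gripper_width: -0.0
grasp_force: 2.6
```

Call:
move_arm:
  increments: [0, 0.004, 0.0008, 0.001, 0.004, 0, 0.004, 0.0008, 0.001, 0.004]

```text
t: 18.42
tool_pos: [0.5832, -0.1249, 0.0252]
eef_rot: [-3.137, -0.001, 1.742]
ft_force: [-6.0, -3.5, 1.9]
gripper_width: -0.001
grasp_force: 3.4
```

Call:
move_arm:
  increments: [0, 0.003, 0.0006, 0.001, 0.004, 0, 0.003, 0.0006, 0.001, 0.004]

```text
t: 18.68
tool_pos: [0.5834, -0.1249, 0.0253]
eef_rot: [-3.136, -0.001, 1.746]
ft_force: [-6.8, -4.7, 1.7]
gripper_width: -0.003
grasp_force: 3.9
```

Call:
move_arm:
  increments: [0, 0.003, -0.001, 0.001, 0.002, 0, 0.003, -0.001, 0.001, 0.002]

```text
t: 18.92
tool_pos: [0.5834, -0.1249, 0.0253]
eef_rot: [-3.134, -0.002, 1.747]
ft_force: [-8.0, -3.1, 0.8]
gripper_width: 0.002
grasp_force: 4.2
```

Call:
move_arm:
  increments: [0, 0.003, -0.001, 0.001, 0.002, 0, 0.003, -0.001, 0.001, 0.002]

```text
t: 19.18
tool_pos: [0.5839, -0.1249, 0.0253]
eef_rot: [-3.134, -0.002, 1.748]
ft_force: [-7.9, -3.5, -0.4]
gripper_width: 0.004
grasp_force: 4.1
```

Call:
move_arm:
  increments: [0, 0.003, 0, 0.001, 0.002, 0, 0.003, 0, 0.001, 0.002]

```text
t: 19.42
tool_pos: [0.5848, -0.1248, 0.0254]
eef_rot: [-3.134, -0.002, 1.75]
ft_force: [-7.5, -2.6, -0.9]
gripper_width: -0.001
grasp_force: 3.8
```

Call:
move_arm:
  increments: [0, 0.003, 0, 0, 0.002, 0, 0.003, 0, 0, 0.002]

```text
t: 19.68
tool_pos: [0.5852, -0.1248, 0.0254]
eef_rot: [-3.134, -0.002, 1.752]
ft_force: [-7.5, -4.1, -0.4]
gripper_width: -0.002
grasp_force: 4.1
```

Call:
move_arm:
  increments: [0, 0.003, 0, 0, 0.002, 0, 0.003, 0, 0, 0.002]

```text
t: 19.92
tool_pos: [0.588, -0.1245, 0.0257]
eef_rot: [-3.138, -0.002, 1.753]
ft_force: [-3.3, -0.5, -2.3]
gripper_width: 0.003
grasp_force: 1.4
```

Call:
move_arm:
  increments: [0, 0.003, 0, 0, 0.002, 0, 0.003, 0, 0, 0.002]

```text
t: 20.18
tool_pos: [0.593, -0.1252, 0.0274]
eef_rot: [3.138, 0.001, 1.754]
ft_force: [-0.6, 0.1, -0.2]
gripper_width: 0.003
grasp_force: 0.0
```

The force has fallen away, so it has clicked. I'll back off and look.

Call:
move_arm:
  increments: [0, -0.03, -0.004, 0, 0, 0, -0.08, -0.01, 0, 0, 0, -0.08, -0.01, 0.15, 0, 0, -0.08, -0.01, 0.25, 0, 0, -0.08, -0.01, 0.25, 0]

```text
t: 20.8
tool_pos: [0.5719, -0.1281, 0.0915]
eef_rot: [3.137, 0.002, 1.754]
ft_force: [0.6, -0.6, -0.1]
gripper_width: -0.004
grasp_force: 0.0
```

```bash
python3 - <<'E'
from h import *
a=bot.get_image("wrist");np.savez("w3.npz",**a)
t=bot.get_image("top");o=bot.observe();print(o["tool_pos"],o["ft_force"])
w=cv2.resize(a["pixels"],(560,420)); c=cv2.resize(t["pixels"][205:245,150:210],(240,160),interpolation=cv2.INTER_CUBIC)
im=np.zeros((420,800,3),np.uint8);im[:,:560]=w;im[:160,560:]=c;cv2.imwrite("pics/w3.png",im)
E
```

```text
[ 0.57019204 -0.12747797  0.08921099] [ 0.35930495 -0.55229289  0.13656855]
```

View pics/w3.png

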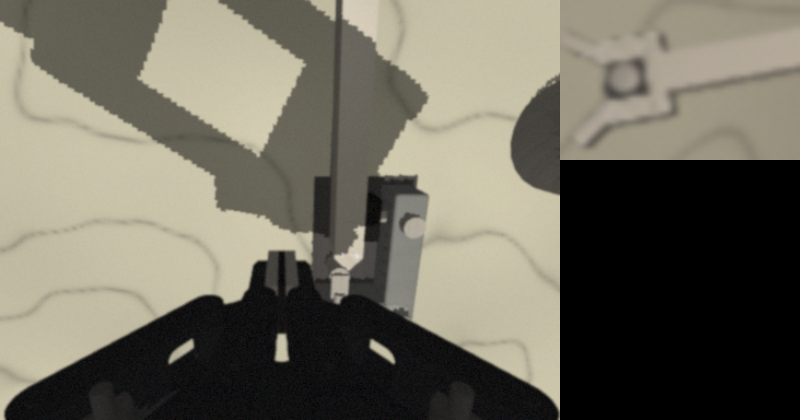

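The nose at (348,268) is now past the roller at (340,277), and the bar lies against the dark pad. The fork is home on the post and the fingers are clear, so I'm handing in.

```bash
python3 -c "
from workcell import bot
print(bot.sign_off())"
```

```text
the job is handed in; nothing more can be done
None
```

The fork was seated on the post with the rule askew, then the rule was swung past the roller onto the rubber stop and released; the job is handed in at about 21 s, with no verdict returned.

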